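Build up the pinned bar mould

ROBOT

A 6-joint arm with a two-finger parallel gripper is mounted at the origin on a cart in front of the work surface, level with it; the furniture and walls round the work are solid. World frame = base frame: x ahead of the robot, y to its left, z up, the work surface at z = 0. Lengths are in mm, angles in rad, forces in N, time in s.
With the tool pointing down it reaches from about 275 to 825 mm from the base axis. Payload 4.9 kg.
Tool frame: the origin (TCP) lies at the very end of the fingers, on their centre line; the grasp point (between the pads) lies 19 mm behind it; z points along the fingers, y is the line along which they close (so a half turn about z gives the same grasp; the last joint's range is limited). The gripper opens to 85 mm and grips with 20 to 120 N. Pads are 22 mm wide; open, the fingers measure 114 mm over their backs; the gripper's body (76 mm by 85 mm) begins 54 mm behind the grasp point. The pads swing forward as they close: fully open they stand 13 mm farther back than shut.
Start: joints at [-1.276, 0.326, -0.193, 1.052, 0, 1.437], TCP at [228.692, -500.218, 231.281] pointing down, gripper open.
Joint ranges: [-2.65, 2.65], [-0.97, 1.79], [-1.3, 1.35], [-1.93, 2.1], [-1.47, 1.37], [-3.14, 3.14]. Speed limits (rad/s): [2.57, 2.57, 3.14, 3.14, 3.14, 3.14].

INTERFACE

Orientations are given as [roll, pitch, yaw] about the fixed x, y, z axes, in that order (R = Rz(yaw) Ry(pitch) Rx(roll)).
In Python, from bench import bot, solve_ik, imaging gives the robot as it stands. Calls block until the motion is done:
- bot.move_ptp(position, orientation): joint-space move of the TCP to a pose.
- bot.movel(position, rot=None, max_speed=150, threshold=None): straight line of the TCP; rot=None keeps the orientation; max_speed is the mean speed in mm/s. With threshold (N) it stops when the force on the tool has changed by that much, and returns True; else False.
- bot.move_j(angles): joint-space move.
- bot.grip(opening, effort=None): opening from 0.0 (shut) to 1.0 (fully open); effort is the grip in N (None keeps the last); returns when the fingers have stopped.
- bot.dwell(seconds).
- solve_ik(position, orientation): joint angles nearest the present ones, or None.
- bot.get_state(): the state.
- imaging.capture(name): name is "scene" or "top" or "wrist"; returns the picture (384x512x3 uint8, blue, green, red); there is no depth.
- imaging.camera_model(name): a dict with "K" (3x3 intrinsics, pixels), "position" and "rotation" of the camera in the world. Camera axes: x right, y up, looking along -z (the intrinsics and any distortion apply to the point x, -y, -z); pixel columns grow to the right and rows downward; lengths in mm; the calibration is good to about 2 mm. A picture is of the moment at which its call begins: read the wrist's pose just before it. camera_model takes no time and is no camera call; for the wrist camera it gives the pose at the moment of the call.
A pose or a line that the arm cannot do raises bot.IKError and nothing moves.
- bot.sign_off(): hands the job in; it is judged then, once.
The state is a dict: "t": time; "qpos": joint angles; "joint_velocities": joint speeds; "effort": joint torques, N m; "tcp_pos": TCP position; "orientation": TCP orientation; "contact_force": force on the tool from outside, world axes, zero at the start; "wrist_torque": the same for the moment, N m; "opening": opening from 0.0 (shut) to 1.0 (fully open); "gripper_force": force on a finger pad.
Only numpy, scipy, OpenCV 4.12 (cv2) and the standard library are available. Lean on these libraries where they do the work, as an engineer would, in place of code of your own. Each camera call takes 0.05 s, during which the arm holds its last target. There are 200 camera calls.

TASK

Get the bar mould ready for pressing: first clear the food ring and the label pad off the dark mould base and put them both on the small marble board. Then stack all the blue frames lying on the table on the base, each with its two holes over the two pins and fully down, and finally put the steel lid with the black handle over the pins, flush on the top frame. Do not tip over the sauce cup or the spice jar.

Things in the scene. Friction and masses are not known exactly. Their poses are not given: they have to be found in the camera images.
- base_top (a point): middle of the top face of the mould base: a dark grey plate 84 (x) x 190 (y) mm fixed to the table, its top face 14 mm above the table, with two upright steel dowel pins of 12 mm diameter at y = +75 and -75 mm in its own axes; the pins stand 70 mm above the plate's top and taper over their last 10 mm to 5 mm diameter. z is up. Where it stands and its yaw differ from run to run
- frame_1_mid (a point): blue plastic mould frame, one of up to three alike: a flat rectangle 60 (x) x 180 (y) x 16 (z) mm with a 40 x 108 mm opening in the middle and one 15 mm round locating hole right through near each end, at y = +75 and -75 mm; weighs about 120 g; it may go either end first and either face up. The point is its centre, half-way up (8 mm above the underside); z is up as it lies. Two or three frames are present in a run; an absent one is not given
- frame_2_mid (a point): blue plastic mould frame, one of up to three alike: a flat rectangle 60 (x) x 180 (y) x 16 (z) mm with a 40 x 108 mm opening in the middle and one 15 mm round locating hole right through near each end, at y = +75 and -75 mm; weighs about 120 g; it may go either end first and either face up. The point is its centre, half-way up (8 mm above the underside); z is up as it lies. Two or three frames are present in a run; an absent one is not given
- frame_3_mid (a point): blue plastic mould frame, one of up to three alike: a flat rectangle 60 (x) x 180 (y) x 16 (z) mm with a 40 x 108 mm opening in the middle and one 15 mm round locating hole right through near each end, at y = +75 and -75 mm; weighs about 120 g; it may go either end first and either face up. The point is its centre, half-way up (8 mm above the underside); z is up as it lies. Two or three frames are present in a run; an absent one is not given
- lid_mid (a point): centre of the lid's steel plate, half-way up its thickness (5 mm above the underside): plate 60 (x) x 180 (y) x 10 (z) mm with a 15 mm locating hole through it at y = +75 and -75 mm; a black bar handle stands on the middle of it; it may go either end first; weighs about 250 g; lies flat on the table, handle up (z up)
- lid_handle (a point): centre of the lid's black handle, 19 mm above lid_mid: a solid bar 18 (x) x 70 (y) x 28 (z) mm standing on the lid's top face
- board_top (a point): middle of the top face of the small grey-white marble board, 227 (x) x 161 (y) x 12 mm thick, lying on the table and not moving when pushed; the top is 12 mm above the table; z up
- food_ring_mid (a point): centre (half-way up, 20 mm above its underside) of a steel food ring, a thin-walled open tube of 52 mm outside diameter and 40 mm height, standing on the base between the pins at the start; z is its axis; about 50 g
- label_pad_mid (a point): centre (half-way up) of the label pad, a white solid block with a green edge, 60 (x) x 52 (y) x 29 (z) mm, lying on the base between the pins beside the food ring at the start; z up
- sauce_cup: white round sauce cup with red sauce in it, 70 mm diameter, 42 mm high, standing on the table among the frames, a bystander; origin at the centre of its underside, z up
- spice_jar: spice jar with black cap, 45 mm diameter, 105 mm high, standing on the table behind the base, a bystander; origin at the centre of its underside, z up

How it is judged:
By the outcome, as a careful person would: the job done as asked, in the order asked, and still so for the second after the job is handed in, with the robot touching nothing.
Of frame_1, frame_2, frame_3 only 2 to 3 are there at a start; the rules pass over those that are not, and their reading is None.
At some moment in a run one of frame_1, frame_2, frame_3, press_lid, label_pad may be knocked a few centimetres aside while the robot is not near it.
Once in a run the grip may slacken for a moment while it holds something.
It also fails if it takes over 210 s, if anything falls off the work surface, if the arm or the gripper's body presses on something with over 40 N, if the wrist force passes 120 N, or if a joint passes its speed limit or range.

## Working session

There is one attempt and no reset: what is moved stays moved. The work goes in short steps, each a Python script; the robot and the scene stay as the last script left them, time stands still between calls to the robot, and variables do not carry over. Pictures are saved under pics/ and viewed, at most 14 in all, crops included, and the job is handed in when it is done.

```bash
ls; mkdir -p pics
python3 - <<'E'
from bench import bot, solve_ik, imaging
import cv2, numpy as np
for n in ("scene","top"):
    im=imaging.capture(n); cv2.imwrite(f"pics/{n}0.png",im)
    m=imaging.camera_model(n); print(n,{k:(np.round(v,3).tolist() if k!='name' else v) for k,v in m.items()})
s=bot.get_state(); print(s)
E
```

```text
pics
scene {'K': [[453.527, 0.0, 254.996], [0.0, 453.527, 189.672], [0.0, 0.0, 1.0]], 'position': [-420.89, -775.041, 816.02], 'rotation': [1.028, -0.026, -0.883]}
top {'K': [[377.45, 0.0, 256.334], [0.0, 377.45, 189.34], [0.0, 0.0, 1.0]], 'position': [493.043, 16.154, 999.355], 'rotation': [0.059, -0.034, -1.579]}
{'t': 0.1, 'qpos': array([-1.27622322e+00,  3.26837988e-01, -1.93422449e-01,  1.05200097e+00,
        1.64612157e-06,  1.43658501e+00]), 'joint_velocities': array([-0.00127247, -0.00142558,  0.00201852,  0.00030051,  0.00045168,
        0.00211909]), 'effort': array([-1.14179222e-04, -4.44237578e+01,  2.63038373e+01,  7.82928168e-03,
       -1.32787327e-04, -1.08918877e-05]), 'tcp_pos': array([ 228.53424141, -499.73895729,  230.62075694]), 'orientation': array([-3.14014097e+00, -1.97671481e-04,  4.28784279e-01]), 'contact_force': array([ 0.36109205, -0.41205086, -0.19019012]), 'wrist_torque': array([-0.01462175,  0.0271901 , -0.02931964]), 'gripper_force': 0.0, 'opening': 0.9974169396561452}
```

View pics/top0.png

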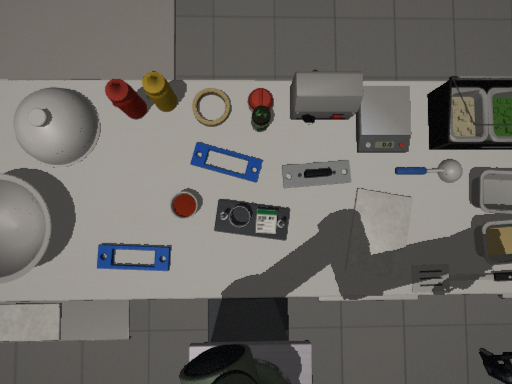

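View pics/scene0.png

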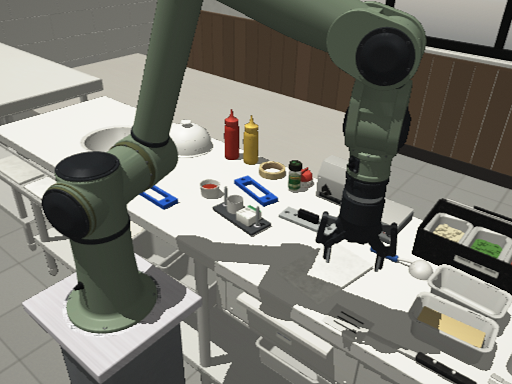

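The top view shows two blue frames at (227,162) and (134,257), the lid at (316,174), the base with ring and pad at (252,219), the board at (380,230), the cup at (184,205) and the jar near (261,112). The scene view agrees and shows no third frame.

```bash
cat > h.py <<'E'
from bench import bot, solve_ik, imaging
import cv2, numpy as np
from scipy.spatial.transform import Rotation as Ro
def snap(n,save=None):
    m=imaging.camera_model(n); im=imaging.capture(n)
    if save: cv2.imwrite(f"pics/{save}.png",im)
    return im,m
def ray(m,px,z):
    """pixels (N,2) -> world xy on the plane at height z"""
    px=np.atleast_2d(np.asarray(px,float)); K=np.asarray(m["K"])
    d=np.c_[(px[:,0]-K[0,2])/K[0,0],-(px[:,1]-K[1,2])/K[1,1],-np.ones(len(px))]
    d=Ro.from_euler("xyz",m["rotation"]).apply(d) if np.shape(m["rotation"])==(3,) else d@np.asarray(m["rotation"]).T
    p=np.asarray(m["position"]); t=(z-p[2])/d[:,2]
    return (p+d*t[:,None])[:,:2]
def proj(m,P):
    P=np.atleast_2d(np.asarray(P,float))-np.asarray(m["position"]); K=np.asarray(m["K"])
    R=Ro.from_euler("xyz",m["rotation"]) if np.shape(m["rotation"])==(3,) else Ro.from_matrix(m["rotation"])
    c=R.inv().apply(P); return np.c_[K[0,2]+K[0,0]*c[:,0]/-c[:,2],K[1,2]+K[1,1]*c[:,1]/c[:,2]]
def ori(a):
    """tool-down orientation closing along world direction a (mod pi); wrapped near the present yaw"""
    y=a+np.pi/2; c=bot.get_state()["orientation"][2]
    y=y+np.pi*np.round((c-y)/np.pi); return [np.pi,0,y]
def blue(im):
    h=cv2.cvtColor(im,cv2.COLOR_BGR2HSV); return cv2.inRange(h,(105,130,50),(130,255,255))
def blobs(mask,amin):
    cs,_=cv2.findContours(mask,cv2.RETR_EXTERNAL,cv2.CHAIN_APPROX_NONE)
    return sorted([c for c in cs if cv2.contourArea(c)>amin],key=cv2.contourArea,reverse=True)
def rect(m,c,z):
    """min-area rectangle of a contour on plane z: centre, size, direction of its long side"""
    w=ray(m,c.reshape(-1,2),z).astype(np.float32); b=cv2.boxPoints(cv2.minAreaRect(w))
    e=[b[1]-b[0],b[2]-b[1]]; e.sort(key=np.linalg.norm); 
    return b.mean(0),[np.linalg.norm(v) for v in e],np.arctan2(e[1][1],e[1][0])%np.pi
E
python3 - <<'E'
from h import *
im,m=snap("top")
for c in blobs(blue(im),300): print("frame",rect(m,c,16))
for n,p,z in [("base",(252,219),14),("lid",(316,174),10),("board",(380,230),12),("cup",(184,205),42),("jar",(261,112),100)]: print(n,ray(m,p,z))
b=ray(m,(252,219),14)[0]
print(solve_ik([*b,330],ori(0.0)))
bot.move_ptp([*b,330],ori(0.0)); print(bot.get_state()["tcp_pos"],bot.get_state()["orientation"],bot.get_state()["t"])
im,m=snap("wrist","w0"); print(m)
E
```

```text
frame (array([379.85626, 298.48407], dtype=float32), [np.float32(59.939476), np.float32(180.44115)], np.float32(1.5193688))
frame (array([624.1066  ,  60.309616], dtype=float32), [np.float32(59.738194), np.float32(178.50385)], np.float32(1.2942641))
base [[473.82162305  -6.25927131]]
lid [[ 590.98724991 -176.79590871]]
board [[ 441.75459934 -343.39597788]]
cup [[511.12720415 165.45134961]]
jar [[733.33811598 -28.12133726]]
[-0.16915995  0.13355786 -0.19050384  1.24673463  0.          1.40163638]
[473.86259455  -6.97595289 329.79252295] [-3.14128348e+00  2.20213321e-04  1.56943677e+00] 2.1667
{'K': array([[286.73227197,   0.        , 259.05010774],
       [  0.        , 286.73227197, 192.46632804],
       [  0.        ,   0.        ,   1.        ]]), 'position': array([472.7903817 ,  66.98913789, 472.8096299 ]), 'rotation': array([-2.94460464e-01, -2.38903072e-05, -2.20207321e-03])}
```

View pics/w0.png

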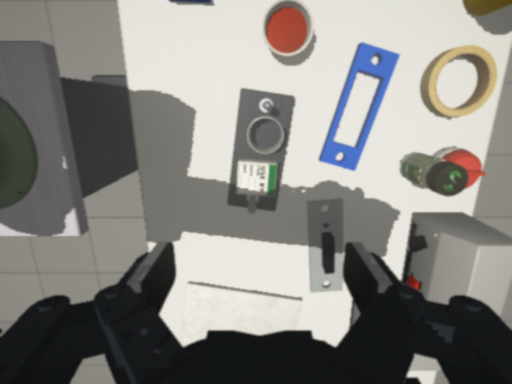

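Wrist view: ring rim centre at (265,134), pad label around (257,178), upper pin at (266,104), base left edge from (241,88) to (227,206), frame at (360,106), lid at (325,245).

```bash
cat >> h.py <<'E'
def go(x,y,z,a=None,v=250,**k):
    return bot.movel([x,y,z],rot=None if a is None else ori(a),max_speed=v,**k)
def st():
    s=bot.get_state(); return f"t={s['t']:.1f} tcp={np.round(s['tcp_pos'],1)} open={s['opening']:.3f} gf={s['gripper_force']:.1f} F={np.round(s['contact_force'],1)}"
E
python3 - <<'E'
from h import *
m=imaging.camera_model("wrist")
im=cv2.imread("pics/w0.png")
e=ray(m,[(241,88),(227,206),(294,96),(275,211)],14); print(e, e.mean(0))
d=e[0]-e[1]+e[2]-e[3]; a=np.arctan2(d[1],d[0]); print("long axis",a)
r=ray(m,(265.5,134),54)[0]; p=ray(m,(256.5,177),43)[0]; print("ring",r,"pad",p, "pin",ray(m,(266,103),84))
mt=imaging.camera_model("top"); bc=ray(mt,(378.5,233.5),12)[0]; print("board",bc, ray(mt,[(357,188),(411,195)],12))
c=a-np.pi/2
bot.grip(1.0,30)
bot.move_ptp([*r,140],ori(c)); 
snap("wrist","w1"); print(imaging.camera_model("wrist"))
go(*r,26,v=120,threshold=15); print(st())
bot.grip(0.0,30); print(st())
go(*r,170); print(st())
q=bc+[52,0]
bot.move_ptp([*q,170],ori(np.pi/2)); print(st())
go(*q,60); go(*q,25,v=60,threshold=6); print(st())
bot.grip(1.0); go(*q,170); print(st())
E
```

```text
[[ 445.6704094    92.22808709]
 [ 418.02985968  -96.05890575]
 [ 525.84720418   80.61359895]
 [ 499.57512846 -105.29310975]] [472.28065043  -7.12758236]
long axis 1.4277042276415428
ring [481.96600122  27.72047821] pad [468.60564845 -38.49109786] pin [[481.79435412  70.01619029]]
board [ 432.624348   -339.14072658] [[ 553.01736553 -284.91547761]
 [ 533.448258   -429.35568057]]
{'K': array([[286.73227197,   0.        , 259.05010774],
       [  0.        , 286.73227197, 192.46632804],
       [  0.        ,   0.        ,   1.        ]]), 'position': array([492.5413667 , 100.56561572, 284.62906811]), 'rotation': array([-0.29417862, -0.00347246, -0.14404666])}
t=4.4 tcp=[482.7  27.6  26.6] open=0.998 gf=0.0 F=[ 0.  -0.2  0.2]
t=4.8 tcp=[482.4  27.7  26.7] open=0.594 gf=30.5 F=[-1.3 -0.5  5.5]
t=5.5 tcp=[481.3  27.8 169.1] open=0.593 gf=31.3 F=[-1.1 -1.1 -0.9]
t=6.9 tcp=[ 484.7 -337.9  169.4] open=0.595 gf=31.3 F=[-0.5  1.  -0.6]
t=8.1 tcp=[ 483.9 -338.6   24.8] open=0.596 gf=31.9 F=[-0.7  0.4  5.9]
t=9.2 tcp=[ 484.1 -338.6  169. ] open=0.993 gf=0.0 F=[-0.9  0.7 -0.4]
```

View pics/w1.png

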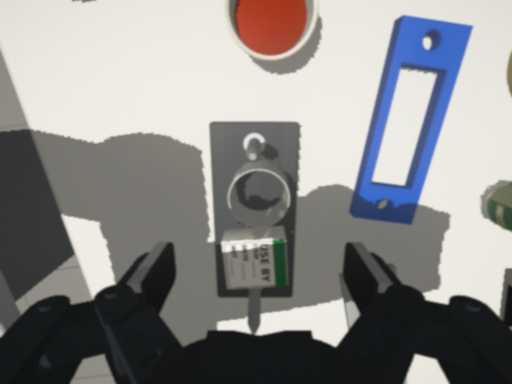

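Close view: the ring sits centred between the fingers, the pad face is at (255,262) square to the base, and the far pin leans toward (254,325) in perspective. The ring is now on the board; next is the pad.

Run:
```python
from h import *
c=1.4277-np.pi/2
bot.move_ptp([473,-40,200],ori(c)); im,m=snap("wrist","w2"); print(st())
h=cv2.cvtColor(im,cv2.COLOR_BGR2HSV); g=cv2.inRange(h,(60,90,40),(90,255,255))
for b in blobs(g,60): print("green",rect(m,b,43))
q=proj(m,[[468.6,-38.5,43]])[0]; print(q)
```

```text
t=10.4 tcp=[473.2 -40.8 199.4] open=0.993 gf=0.0 F=[-0.4  0.6 -0.4]
green (array([491.6808 , -41.47792], dtype=float32), [np.float32(9.493832), np.float32(43.26674)], np.float32(1.5041875))
[255.92198239 176.09408996]
```

View pics/w2.png

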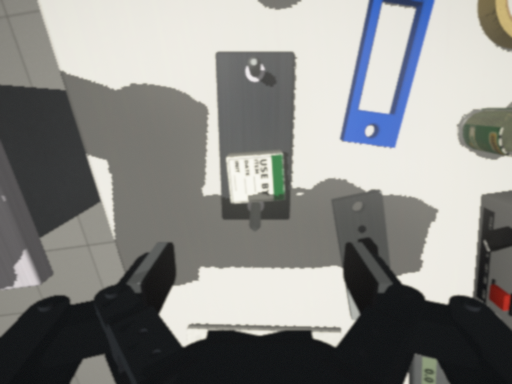

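Pad corners are (226,155), (283,151), (285,194), (230,204); centre (256,176), unmoved and turned only a few degrees. Grasping it.

Run:
```python
from h import *
m=imaging.camera_model("wrist"); k=ray(m,[(226,155),(283,151),(285,194),(230,204)],43); p=k.mean(0)
d=k[1]-k[0]; c=np.arctan2(d[1],d[0]); print(k,p,c)
c=(c+1.4277-np.pi/2)/2
go(*p,120,c); go(*p,18,v=120,threshold=15); print(st())
bot.grip(0.0,40); print(st())
go(*p,170); print(st())
q=np.array([432.6-52,-341])
bot.move_ptp([*q,170],ori(np.pi/2)); print(st())
go(*q,60); go(*q,14,v=60,threshold=6); print(st())
bot.grip(1.0); go(*q,170); print(st())
bot.move_ptp([400,-180,330],ori(0)); snap("wrist","w3"); snap("top","t1"); print(st())
im,m=snap("top")
for c in blobs(blue(im),300): print("frame",rect(m,c,16))
```

```text
[[441.08578351 -11.77264009]
 [500.79683803 -16.29495967]
 [497.24760788 -63.33112503]
 [435.74643878 -65.98846854]] [468.71916705 -39.34679833] -0.07559240928255825
t=11.9 tcp=[469.5 -39.5  18.8] open=1.001 gf=0.0 F=[ 0.3 -0.5 -0.3]
t=12.3 tcp=[469.4 -39.5  19. ] open=0.693 gf=42.3 F=[-0.7 -0.3  6.6]
t=13.1 tcp=[468.  -39.2 169.1] open=0.692 gf=42.8 F=[-0.3  0.7 -1.1]
t=14.2 tcp=[ 380.6 -339.9  169.2] open=0.694 gf=48.6 F=[ 0.2 -0.3 -0.8]
t=15.5 tcp=[ 380.2 -340.5   16.7] open=0.692 gf=47.9 F=[0.7 0.3 2.8]
t=16.7 tcp=[ 380.1 -340.4  169. ] open=1.000 gf=0.0 F=[-1.2 -0.3 -1.2]
t=17.9 tcp=[ 399.7 -180.2  328.8] open=1.003 gf=0.0 F=[0.  0.5 0.6]
frame (array([379.84613, 298.28784], dtype=float32), [np.float32(59.939476), np.float32(180.83412)], np.float32(1.5193688))
frame (array([624.1066  ,  60.309616], dtype=float32), [np.float32(59.738194), np.float32(178.50385)], np.float32(1.2942641))
```

View pics/w3.png

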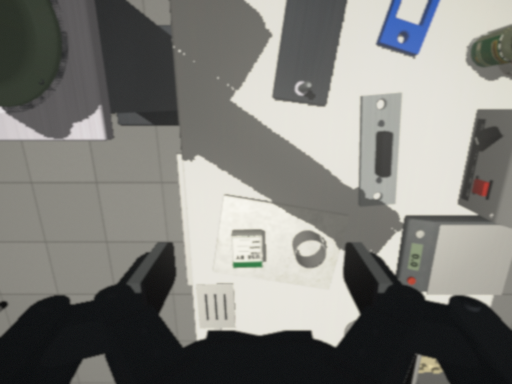

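The board carries the pad (248,248) and ring (309,250), both well inside its edges; the lid is at (380,148). Now the cleared base, from two opposite wrist views.

Run:
```python
from h import *
import pickle
c=1.4277-np.pi/2; ms=[]; out=[]
y=ori(c)[2]
for i,yy in enumerate((y,y-np.pi)):
    bot.move_ptp([472.5,-7,230],[np.pi,0,yy]); bot.dwell(.3); im,m=snap("wrist"); ms.append(m)
    cv2.imwrite(f"pics/base{i}.png",im); print(st(),bot.get_state()["qpos"][5])
    u=proj(m,[[472.5,-7,40]])[0].astype(int); print(u)
    out.append(cv2.resize(im[max(u[1]-125,0):u[1]+125,u[0]-65:u[0]+65],None,fx=2.3,fy=2.3,interpolation=cv2.INTER_CUBIC)); print(max(u[1]-125,0),u[0]-65,out[-1].shape)
pickle.dump(ms,open("basem.pkl","wb"))
hh=max(o.shape[0] for o in out); cv2.imwrite("pics/bases.png",np.hstack([cv2.copyMakeBorder(o,0,hh-o.shape[0],0,10,0) for o in out]))
```

```text
t=19.2 tcp=[472.7  -7.8 230.4] open=1.001 gf=0.0 F=[ 0.1  0.7 -0.4] 1.5425690655665065
[259 169]
44 194 (575, 299, 3)
t=22.2 tcp=[472.5  -7.  230. ] open=0.999 gf=0.0 F=[-0.3 -0.2  0.7] -1.598848055614406
[258 170]
45 193 (575, 299, 3)
```

View pics/bases.png

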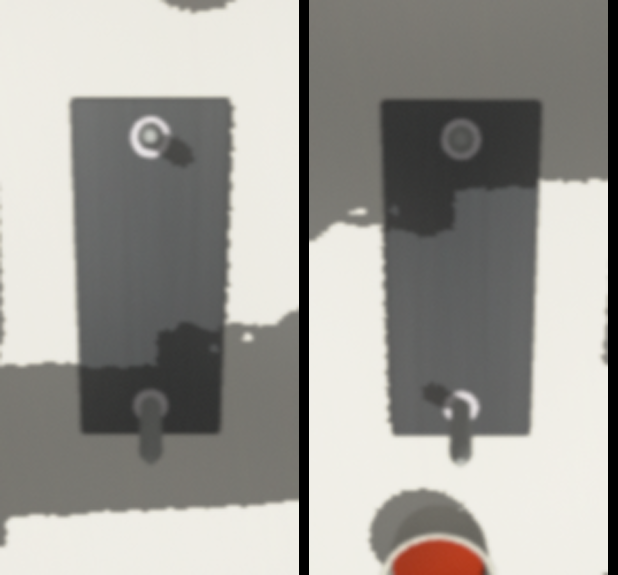

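Each view looks straight down one pin: pin top at crop (150,135) in the first and (151,138) in the second; the base corners are clear at (70,97), (231,97), (220,432), (82,433) and similar in the second.

Run:
```python
from h import *
import pickle
ms=pickle.load(open("basem.pkl","rb"))
P=lambda l,r,c:np.array(l,float)/2.3+[c,r]-0.5+0.2
a=P([(150,135)],44,194); b=P([(151,138.5)],45,193)
for z in (14,84): print(z,ray(ms[0],a,z),ray(ms[1],b,z))
A=ray(ms[0],a,84)[0];B=ray(ms[1],b,84)[0]
print("pins",(A+B)/2,np.linalg.norm(A-B),np.arctan2(*(A-B)[::-1]))
for m,k in ((ms[0],P([(70,97),(231,97),(220,432),(82,433)],44,194)),(ms[1],P([(72,100),(232,99),(221,434),(84,435)],45,193))):
    w=ray(m,k,14); print("rect",w.mean(0),np.linalg.norm(w[0]-w[1]),np.linalg.norm(w[1]-w[2]),np.arctan2(*((w[0]+w[1]-w[2]-w[3])[::-1]))%np.pi)
```

```text
14 [[482.95685004  68.73379975]] [[461.59017281 -81.0162258 ]]
84 [[482.78401714  68.04935502]] [[461.42553182 -80.84419664]]
pins [472.10477448  -6.39742081] 150.41766725166121 1.4283202596468991
rect [472.46842325  -5.61372625] 82.44236390336155 187.0023443596614 1.4267123493238443
rect [471.6700308   -7.06523955] 81.9699325651294 187.39052667082356 1.428081171439901
```

Base centre (472.1, -6.4), long axis 1.428 rad, and the two measures agree. Frame 1 now: close look, grasp, and a check of the hole in hand.

```bash
cat >> h.py <<'E'
BC=np.array([472.1,-6.4]); BA=1.428
def look(x,y,a,mask=blue,z=16,amin=3000,name=None):
    bot.move_ptp([x,y,230],ori(a-np.pi/2)); bot.dwell(.25); im,m=snap("wrist",name)
    r=[rect(m,c,z) for c in blobs(mask(im),amin)]
    return min(r,key=lambda q:np.hypot(q[0][0]-x,q[0][1]-y)) if r else None
def hand_hole(dz,name=None,mask=blue):
    """holes of the held part, top face dz above the TCP: offset from TCP in tool axes (x,y)"""
    bot.dwell(.25); s=bot.get_state(); im,m=snap("wrist",name); t=s["tcp_pos"]; y=s["orientation"][2]
    cs,h=cv2.findContours(mask(im),cv2.RETR_CCOMP,cv2.CHAIN_APPROX_NONE); out=[]
    for c,hh in zip(cs,h[0] if h is not None else []):
        if hh[3]>=0 and cv2.contourArea(c)>60:
            (u,v),r=cv2.minEnclosingCircle(c)
            d=ray(m,(u,v),t[2]+dz)[0]-t[:2]; R=np.array([[np.cos(y),np.sin(y)],[np.sin(y),-np.cos(y)]])
            out.append((np.round(R@d,1).tolist(),round(cv2.contourArea(c)),round(r,1)))
    return out
E
cat > f.py <<'E'
from h import *
import sys
x,y,a,n=float(sys.argv[1]),float(sys.argv[2]),float(sys.argv[3]),sys.argv[4]
r=look(x,y,a,name="f%s_look"%n); print(r,st())
p,a=r[0],r[2]
if abs(r[1][1]-180)>6: sys.exit("odd size")
go(*p,100,a-np.pi/2); go(*p,0,v=100,threshold=15); print(st())
bot.grip(0,60); print(st())
go(*p,190,v=200); print(st())
bot.move_ptp([*BC,190],ori(BA-np.pi/2)); print(st(),bot.get_state()["orientation"])
print(hand_hole(16,"f%s_hand"%n))
E
python3 f.py 379.8 298.3 1.519 1
```

```text
None t=23.7 tcp=[380.3 297.6 230. ] open=1.000 gf=0.0 F=[0.7 0.3 0. ]Traceback (most recent call last):
  File "f.py", line 5, in <module>
    p,a=r[0],r[2]
        ~^^^
TypeError: 'NoneType' object is not subscriptable
```

View pics/f1_look.png

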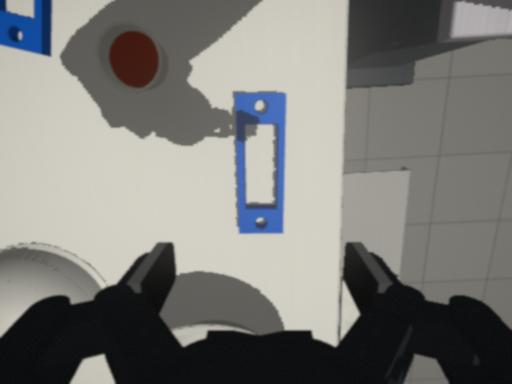

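```bash
python3 -c "
import cv2;from h import *
im=cv2.imread('pics/f1_look.png');h=cv2.cvtColor(im,cv2.COLOR_BGR2HSV)
m=imaging.camera_model('wrist')
print([(cv2.contourArea(c),cv2.boundingRect(c)) for c in blobs(blue(im),100)], proj(m,[[380,298,16]]), ori(0))
"
```

```text
[(2852.0, (236, 94, 49, 139)), (1914.0, (0, 0, 50, 55))] [[258.51390489 166.86393109]] [3.141592653589793, 0, np.float64(-1.5707963267948966)]
```

The frame lies at (260,162), cut by the arm's shadow in the mask. I'll loosen the mask.

```bash
sed -i 's/(105,130,50)/(102,110,22)/; s/amin=3000/amin=1500/' h.py; python3 f.py 379.8 298.3 1.519 1
```

```text
(array([378.18045, 298.78046], dtype=float32), [np.float32(58.61759), np.float32(176.9853)], np.float32(1.5183885)) t=24.3 tcp=[379.8 298.3 230. ] open=0.997 gf=0.0 F=[ 0.   0.4 -0.3]
t=26.1 tcp=[378.7 299.1   0.5] open=0.999 gf=0.0 F=[-0.2 -0.1 -0.3]
t=26.5 tcp=[378.6 299.    1. ] open=0.682 gf=64.4 F=[-1.2 -1.6  7.5]
t=27.6 tcp=[377.4 298.4 189. ] open=0.682 gf=64.3 F=[-1.3  0.4 -1.6]
t=28.8 tcp=[471.8  -5.6 189.7] open=0.681 gf=64.3 F=[-0.6  0.1 -1.1] [ 3.14082142e+00  5.82745988e-04 -1.71266708e+00]
[([40.6, -50.7], 99, 6.7), ([12.6, 1.6], 13691, 95.9), ([74.9, 1.0], 801, 16.7)]
```

```bash
cat > ins.py <<'E'
from h import *
import sys
zt=float(sys.argv[1]); off=np.array([float(sys.argv[2]),float(sys.argv[3])]) if len(sys.argv)>2 else np.zeros(2)
ctr=BC+off
go(*ctr,95,BA-np.pi/2,v=120); bot.dwell(.3); print(st())
z0=None
offs=[(0,0)]+[(r*np.cos(t),r*np.sin(t)) for r in (1.2,2.4) for t in np.arange(0,2*np.pi,np.pi/4)]
for o in offs:
    hit=go(ctr[0]+o[0],ctr[1]+o[1],zt-2,v=30,threshold=9)
    z=bot.get_state()["tcp_pos"][2]; print(np.round(o,1),hit,st())
    if z<zt+2.5: break
    go(ctr[0]+o[0],ctr[1]+o[1],z+2.5,v=40)
E
python3 ins.py 15
```

```text
t=30.3 tcp=[472.4  -6.5  95.5] open=0.680 gf=64.3 F=[-0.7 -0.2 -1.9]
[0 0] True t=32.8 tcp=[472.1  -6.4  15. ] open=0.686 gf=64.9 F=[-0.4 -0.   5.1]
```

Frame 1 went straight down to full depth. I'll release it and fetch frame 2.

```bash
python3 - <<'E'
from h import *
bot.grip(1.0); go(*BC,200,v=200); print(st())
im,m=snap("top")
for c in blobs(blue(im),300): print("frame",rect(m,c,16))
E
python3 f.py 624.1 60.3 1.294 2
```

```text
t=34.2 tcp=[471.3  -6.3 199. ] open=1.002 gf=0.0 F=[-0.3  0.7 -0.8]
frame (array([623.9938 ,  60.01975], dtype=float32), [np.float32(59.79032), np.float32(179.12495)], np.float32(1.2942139))
(array([624.28595 ,  59.417656], dtype=float32), [np.float32(58.818314), np.float32(177.11241)], np.float32(1.2905143)) t=35.3 tcp=[623.4  59.7 230.3] open=1.001 gf=0.0 F=[-0.2  0.8  0.7]
t=37.1 tcp=[625.   59.4   0.7] open=0.998 gf=0.0 F=[ 0.3  0.  -0.2]
t=37.5 tcp=[625.2  59.4   1.2] open=0.686 gf=65.4 F=[-0.3  0.4  5.5]
t=38.6 tcp=[623.3  59.4 188.6] open=0.680 gf=64.6 F=[ 0.1  0.4 -2.1]
t=39.3 tcp=[472.3  -6.5 189.8] open=0.683 gf=64.6 F=[ 0.5 -0.1 -1. ] [-3.14126237e+00  1.81419594e-04 -1.71421041e+00]
[([39.2, 1.8], 2348, 36.9), ([12.4, 0.8], 8518, 96.0), ([74.6, 1.5], 202, 8.5)]
```

```bash
python3 ins.py 31.2
python3 - <<'E'
from h import *
print(st())
bot.grip(1.0); go(*BC,230,v=200); bot.dwell(.2); snap("wrist","stack"); print(st())
# lid: look from above
bot.move_ptp([591,-160,230],ori(BA-np.pi/2)); bot.dwell(.25); im,m=snap("wrist","lid"); print(m["position"],proj(m,[[591,-177,10]]))
E
```

```text
t=40.8 tcp=[472.4  -6.5  95.5] open=0.680 gf=64.6 F=[-0.4  0.7 -1.4]
[0 0] True t=42.8 tcp=[472.1  -6.4  31.2] open=0.679 gf=65.2 F=[-1.5 -0.1  3.9]
t=42.8 tcp=[472.1  -6.4  31.2] open=0.679 gf=65.2 F=[-1.5 -0.1  3.9]
t=44.6 tcp=[471.6  -6.3 229.2] open=0.999 gf=0.0 F=[ 0.7  0.  -0.4]
[ 579.01605914 -231.82236779  373.62598515] [[256.03131814 151.60095812]]
```

View pics/lid.png

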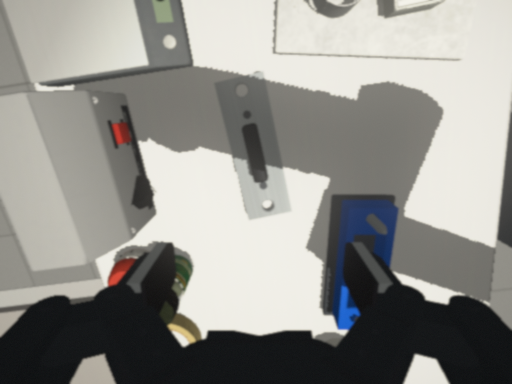

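View pics/stack.png

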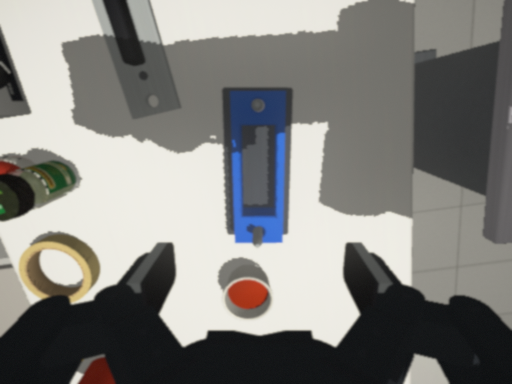

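The stack is good: both frames seated, pins showing through the holes at (258,105) and (257,237). The lid corners are (216,85), (262,73), (290,210), (249,219), its holes (242,90) and (267,205), and the handle runs (243,125) to (267,182).

Run:
```python
from h import *
m=imaging.camera_model("wrist")
k=ray(m,[(216,85),(262,73),(290,210),(249,219)],10); hl=ray(m,[(242,90),(267,205)],10)
print(k,k.mean(0),hl,hl.mean(0)); d=hl[0]-hl[1]; a=np.arctan2(d[1],d[0])%np.pi; d=k[0]+k[1]-k[2]-k[3]; print(a,np.linalg.norm(hl[0]-hl[1]),np.arctan2(d[1],d[0])%np.pi)
p=hl.mean(0)
bot.move_ptp([*p,200],ori(a-np.pi/2)); bot.dwell(.25); im,m=snap("wrist","lid2")
u=np.array([230,110]); print(proj(m,[[*p,10]]),st(),bot.get_state()["orientation"])
o=cv2.resize(im[60:260,180:340],None,fx=3,fy=3,interpolation=cv2.INTER_CUBIC); cv2.imwrite("pics/lid2c.png",o)
```

```text
[[ 626.79662115 -262.53678934]
 [ 570.76752664 -267.89298476]
 [ 557.16855066  -92.60550802]
 [ 613.94546042  -87.52233884]] [ 592.16953972 -177.63940524] [[ 597.05666592 -252.60917427]
 [ 586.94828176 -104.08121185]] [ 592.00247384 -178.34519306]
1.6387486548208827 148.8715387572252 1.6461600046664004
[[258.92418971 170.28444554]] t=46.3 tcp=[ 592.5 -178.1  201. ] open=0.999 gf=0.0 F=[ 0.6 -0.3  0.6] [-3.14027140e+00 -5.46627441e-04 -1.50301051e+00]
```

View pics/lid2c.png

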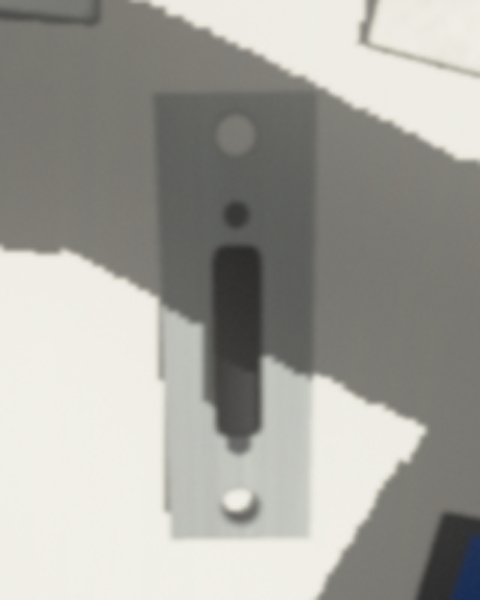

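Lid in the crop: corners (154,93), (317,93), (310,538), (172,539), holes at (236,134) and (240,503), aligned with the tool. Grasping it by the handle.

Run:
```python
from h import *
m=imaging.camera_model("wrist"); f=lambda l:np.array(l,float)/3+[180,60]-.33
k=ray(m,f([(154,93),(317,93),(310,538),(172,539)]),10); hl=ray(m,f([(236,134),(240,503)]),10)
d=k[0]+k[1]-k[2]-k[3]; a=np.arctan2(d[1],d[0])%np.pi; d=hl[0]-hl[1]; a2=np.arctan2(d[1],d[0])%np.pi
print(k.mean(0),hl.mean(0),a,a2,np.linalg.norm(d))
p=(k.mean(0)+hl.mean(0))/2; a=(a+a2)/2
go(*p,100,a-np.pi/2); go(*p,15,v=80,threshold=12); print(st())
bot.grip(0,80); print(st(),bot.get_state()["orientation"][2])
go(*p,190,v=200); print(st())
bot.move_ptp([*BC,190],ori(BA-np.pi/2)); bot.dwell(.3); print(st(),bot.get_state()["orientation"])
im,m=snap("wrist","lidhand"); s=bot.get_state(); print(m["position"])
cv2.imwrite("pics/lidhc.png",cv2.resize(im[60:310,180:340],None,fx=2.4,fy=2.4,interpolation=cv2.INTER_CUBIC))
```

```text
[ 591.59043917 -178.08976703] [ 591.7842772  -179.11439469] 1.6498479971966036 1.6483007039406312 148.57289701421539
t=48.1 tcp=[ 592.2 -178.8   15.6] open=1.005 gf=0.0 F=[-0.1  0.9  0.1]
t=48.7 tcp=[ 592.2 -178.7   15.5] open=0.191 gf=80.6 F=[0.5 0.8 4. ] -1.4924686768737778
t=49.7 tcp=[ 590.6 -178.2  188.4] open=0.193 gf=79.7 F=[ 0.6  0.5 -3.6]
t=50.9 tcp=[472.7  -7.2 189.8] open=0.197 gf=79.7 F=[ 0.2 -0.8 -2.8] [ 3.14154117e+00 -8.15432417e-05 -1.71480204e+00]
[460.903378   -80.29493084 332.87246882]
```

View pics/lidhc.png

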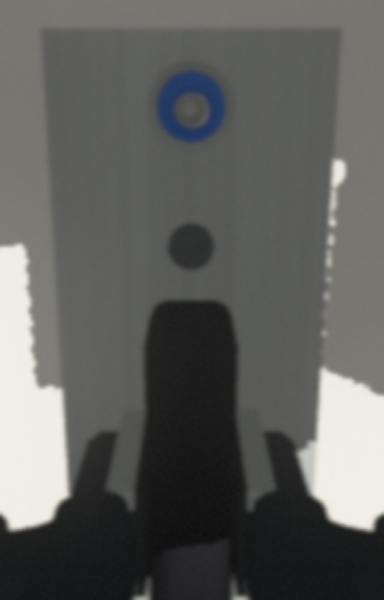

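The pin shows nearly centred in the lid's near hole, at (191,109) in the crop, and the lid is square. Inserting.

```bash
sed -i 's/go(\*ctr,95/go(*ctr,112/' ins.py; python3 ins.py 61.5
python3 - <<'E'
from h import *
bot.grip(1.0); go(*BC,230,v=150); bot.dwell(.2); print(st()); im,m=snap("wrist","end_w")
bot.move_ptp([330,-250,300],ori(0)); bot.dwell(.3); t,_=snap("top"); print(st())
cv2.imwrite("pics/end.png",np.hstack([im[60:310,130:390],cv2.resize(t[70:300,90:430],None,fx=1.087,fy=1.087)[:250]]))
E
```

```text
t=52.0 tcp=[472.5  -6.5 112.5] open=0.194 gf=79.7 F=[-0.4 -0.9 -3.2]
[0 0] True t=53.6 tcp=[472.   -6.4  61.5] open=0.197 gf=80.6 F=[ 0.1 -0.1  4.6]
t=55.7 tcp=[471.7  -6.4 229.3] open=0.998 gf=0.0 F=[-0.1 -0.4  0.2]
t=57.2 tcp=[ 330.3 -249.5  299.8] open=0.999 gf=0.0 F=[ 0.3 -0.7  0.1]
```

View pics/end.png

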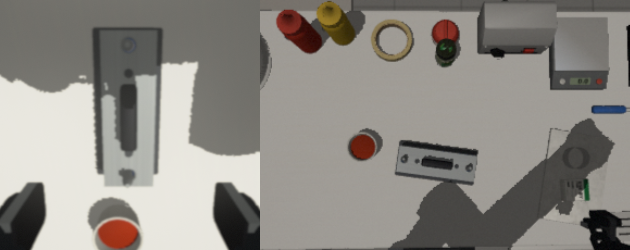

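The lid is on the stack with both pins through it at (128,44) and (127,177). No blue frame is left on the table, the ring and pad are on the board, and the cup and jar are standing.

```bash
python3 -c "
from bench import bot
print(bot.sign_off())"
```

```text
the job is handed in; nothing more can be done
None
```

The job is done and handed in at about 57 s: ring and pad are on the marble board, both blue frames present are fully down on the pins, the lid is flush on top, and the cup and jar are still standing.

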